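# Turn round a row of lens cells for reassembly

## Robot

A 7-joint arm with a two-finger parallel gripper is mounted at the origin on the work surface. World frame = base frame: x ahead of the robot, y to its left, z up, the work surface at z = 0. Lengths are in m, angles in rad, forces in N, time in s.
With the tool pointing down it reaches from about 0.425 to 0.875 m from the base axis. Payload 8.4 kg.
Tool frame: the origin (TCP) lies midway between the tips of the shut fingers; the grasp point (between the pads) lies 19 mm behind it (r.grip_depth is the z of the grasp point in the tool frame, in m); z points along the fingers, y is the line along which they close (so a half turn about z gives the same grasp; the last joint's range is limited). The gripper opens to 87 mm and grips with 3 to 60 N. Pads are 19 mm wide; open, the fingers measure 117 mm over their backs; the gripper's body (75 mm by 190 mm) begins 51 mm behind the grasp point.
Start: joints at [1.043, 0.333, 0.04, 1.465, -0.013, 1.343, -0.059], TCP at [0.27, -0.591, 0.223] pointing down, gripper open.
Joint ranges: [-2.58, 2.58], [-0.38, 2.09], [-1.3, 1.39], [0.25, 2.4], [-1.5, 4.64], [0.08, 2.09], [-2.65, 2.65]. Speed limits (rad/s): [2.22, 2.22, 2.79, 2.79, 3.14, 3.14, 3.14].

## Interface

Orientations are given as a unit quaternion [w, x, y, z].
In Python, from station import r gives the robot as it stands.
- The arm moves only by the shell command python3 -m jog 'ROWS' [OPENING] [FORCE]. ROWS is a JSON object whose one key "increments" holds a list that holds one entry, the list of rows, each a list of 6 numbers: the shift along the tool's x, y, z in cm, then the turn, a rotation vector about the tool's x, y, z in degrees. A call has 1 to 5 rows; each row shifts and turns the commanded pose from where the row before left it, along the tool's axes as they then stand; what a row does not reach is not made up. A row lasts 1/12 s, in which the tool goes at most 41.7 mm and 7.16 degrees, less where a joint would pass 70% of its speed; a pose out of reach is approached as far as the arm can. A call with a gripper value outside its range is refused whole. OPENING is the finger opening in cm, from 0 to 8.7, set as the call begins (- or left out, the last holds). The fingers move at their own pace and stop on an object; FORCE is the grip in N (left out, the last holds). Time passes only in rows, so rows that do not move let the fingers close. It gives the time, the measured TCP pose, the force, the opening and the grip force at its end, in the units of the state.
- r.observe(): the state, without advancing time (a new reading comes with each control period).
- r.capture(name): name is "scene" or "top" or "wrist"; returns a dict with "img" (420x560x3 uint8, red, green, blue), "mtx" (3x3 intrinsics, pixels), "rvec" (rotation vector, rad) and "tvec" (3), from world to camera coordinates, as OpenCV has them. Camera axes: x right, y down, z forward; pixel columns grow to the right and rows downward; lengths in m; the calibration is good to about 2 mm. A picture is of the moment at which its call begins. There is no depth.
- r.sign_off(): hands the job in; it is judged then, once.
Trained networks look in a picture, given as the dict that the camera call returned (one of the last four; its "shot" number tells which), for a name from the list of things; names that differ only in an ending like _2 or _b are one class to them, and where a whole thing is asked for, a point or a joint stands for the part that bears it (a point fixed in the world has none). Each returns a list of dicts, best first, with "score" (0 to 1); they miss things now and then, are a little off and sometimes report something else, mostly with a low value. They report only what shows in the picture. A call takes as long as a camera call.
- r.search_frame(picture, label): "centre" ([x, y, z] in m, in the coordinates of the camera as it stood for that picture, good to about 4 mm: the middle of the surface that is visible of it).
- r.silhouettes(picture, label): "region" (420x560 bool, what is visible of it).
The state is a dict: "time_s": time; "joint_pos": joint angles; "dq": joint speeds; "joint_torque": joint torques, N m; "ee_pos": TCP position; "eef_rot": TCP orientation; "wrist_force": force on the tool from outside, world axes, zero at the start; "torque": the same for the moment, N m; "gripper_width": opening from 0.0 (shut) to 1.0 (fully open); "gripper_force": force on a finger pad.
Only numpy, scipy, OpenCV 4.12 (cv2) and the standard library are available. Lean on these libraries where they do the work, as an engineer would, in place of code of your own. Each camera call takes 0.05 s, during which the arm holds its last target. There are 200 camera calls.

## Task

The four lens cells of a stripped objective stand in the aluminium stripping rack in the order in which they came out, counted from its brass post. Move them all to the white assembly rack in reverse order, so that the one that stood next to the post of the first rack ends in the bay farthest from the post of the other, and so on. They are glass: set each one down gently, upright and about in the middle of its bay, without dropping it.

Things in the scene. Friction and masses are not known exactly. Their poses are not given: they have to be found in the camera images.
- strip_rack: Stripping rack, bare aluminium, left or right; each cell starts in a bay on a cork pad. Fixed. Base 290 x 67 mm. Row along its x: four bays centred at x = -96, -32, 32, 96 mm, y = 0, each 61 x 61 mm inside, floor 6 mm and walls (3 mm thick) 12 mm above the table. Brass post 16 mm thick, top 36 mm above the table, at x = +146 mm (its far end). Origin: on the table under the middle of the bays.
- assembly_rack: Assembly rack, white plastic, empty at the start, same shape. Fixed. Base 290 x 67 mm. Row along its x: four bays centred at x = -96, -32, 32, 96 mm, y = 0, each 61 x 61 mm inside, floor 6 mm and walls (3 mm thick) 12 mm above the table. Brass post 16 mm thick, top 36 mm above the table, at x = +146 mm (its far end). Origin: on the table under the middle of the bays.
- wide_cell: Widest, low lens cell: a plain dark metal cylinder 42 mm across and 44 mm tall, glass on top. Grip it on its side, from above, above half height. About 140 g. Stands upright; origin: centre of its underside, z up its axis.
- slim_cell: Slim, tallest lens cell: a plain dark metal cylinder 26 mm across and 60 mm tall, glass on top. Grip it on its side near the top. About 90 g. Stands upright; origin: centre of its underside, z up its axis.
- stepped_cell: Stepped lens cell: dark metal, foot 37 mm across and 22 mm tall, above it a straight barrel 30 mm across up to 50 mm, glass on top. Grip the barrel. About 120 g. Stands upright; origin: centre of its underside, z up its axis.
- cone_cell: Conical lens cell: dark metal, foot 36 mm across and 6 mm tall, tapering to a straight neck 22 mm across from 28 mm up to its top at 56 mm, glass on top. Grip the neck. About 100 g. Stands upright; origin: centre of its underside, z up its axis.
- wide_pad: Round cork pad, 56 mm across and 3 mm thick, glued to the floor of the stripping rack's bay in which the wide cell stands at the start: it stays behind and shows where that cell stood. Origin: centre of its underside.
- slim_pad: Round cork pad, 40 mm across and 3 mm thick, glued to the floor of the stripping rack's bay in which the slim cell stands at the start: it stays behind and shows where that cell stood. Origin: centre of its underside.
- stepped_pad: Round cork pad, 52 mm across and 3 mm thick, glued to the floor of the stripping rack's bay in which the stepped cell stands at the start: it stays behind and shows where that cell stood. Origin: centre of its underside.
- cone_pad: Round cork pad, 46 mm across and 3 mm thick, glued to the floor of the stripping rack's bay in which the cone cell stands at the start: it stays behind and shows where that cell stood. Origin: centre of its underside.

How it is judged:
At the end, for the whole second after the job is handed in: Every cell stands released and at rest, upright (0.1 rad), on the floor of the assembly rack, within 15 mm along and across the row of the centre of its bay; counted from the brass posts, first has gone to fourth, second to third, third to second, fourth to first (((x of wide_pad in the frame of strip_rack between -0.116 and -0.076 m and x of wide_cell in the frame of assembly_rack between 0.081 and 0.111 m) or (x of wide_pad in the frame of strip_rack between -0.052 and -0.012 m and x of wide_cell in the frame of assembly_rack between 0.017 and 0.047 m) or (x of wide_pad in the frame of strip_rack between 0.012 and 0.052 m and x of wide_cell in the frame of assembly_rack between -0.047 and -0.017 m) or (x of wide_pad in the frame of strip_rack between 0.076 and 0.116 m and x of wide_cell in the frame of assembly_rack between -0.111 and -0.081 m)) and y of wide_cell in the frame of assembly_rack between -0.015 and 0.015 m and z of wide_cell in the frame of assembly_rack between 0.002 and 0.01 m and angle between each of wide_cell, slim_cell, stepped_cell, cone_cell's own z axis and vertical below 0.1 rad and linear speed of each of wide_cell, slim_cell, stepped_cell, cone_cell below 0.02 m/s and angular speed of each of wide_cell, slim_cell, stepped_cell, cone_cell below 0.2 rad/s and ((x of slim_pad in the frame of strip_rack between -0.116 and -0.076 m and x of slim_cell in the frame of assembly_rack between 0.081 and 0.111 m) or (x of slim_pad in the frame of strip_rack between -0.052 and -0.012 m and x of slim_cell in the frame of assembly_rack between 0.017 and 0.047 m) or (x of slim_pad in the frame of strip_rack between 0.012 and 0.052 m and x of slim_cell in the frame of assembly_rack between -0.047 and -0.017 m) or (x of slim_pad in the frame of strip_rack between 0.076 and 0.116 m and x of slim_cell in the frame of assembly_rack between -0.111 and -0.081 m)) and y of slim_cell in the frame of assembly_rack between -0.015 and 0.015 m and z of slim_cell in the frame of assembly_rack between 0.002 and 0.01 m and ((x of stepped_pad in the frame of strip_rack between -0.116 and -0.076 m and x of stepped_cell in the frame of assembly_rack between 0.081 and 0.111 m) or (x of stepped_pad in the frame of strip_rack between -0.052 and -0.012 m and x of stepped_cell in the frame of assembly_rack between 0.017 and 0.047 m) or (x of stepped_pad in the frame of strip_rack between 0.012 and 0.052 m and x of stepped_cell in the frame of assembly_rack between -0.047 and -0.017 m) or (x of stepped_pad in the frame of strip_rack between 0.076 and 0.116 m and x of stepped_cell in the frame of assembly_rack between -0.111 and -0.081 m)) and y of stepped_cell in the frame of assembly_rack between -0.015 and 0.015 m and z of stepped_cell in the frame of assembly_rack between 0.002 and 0.01 m and ((x of cone_pad in the frame of strip_rack between -0.116 and -0.076 m and x of cone_cell in the frame of assembly_rack between 0.081 and 0.111 m) or (x of cone_pad in the frame of strip_rack between -0.052 and -0.012 m and x of cone_cell in the frame of assembly_rack between 0.017 and 0.047 m) or (x of cone_pad in the frame of strip_rack between 0.012 and 0.052 m and x of cone_cell in the frame of assembly_rack between -0.047 and -0.017 m) or (x of cone_pad in the frame of strip_rack between 0.076 and 0.116 m and x of cone_cell in the frame of assembly_rack between -0.111 and -0.081 m)) and y of cone_cell in the frame of assembly_rack between -0.015 and 0.015 m and z of cone_cell in the frame of assembly_rack between 0.002 and 0.01 m); the robot touches nothing.
It fails at once if the wide cell was dropped (it moved faster than 0.6 m/s, a fall of about 18 mm, while the fingers did not hold it) (linear speed of wide_cell above 0.6 m/s and contact force between wide_cell and the fingers below 0.05 N).
It fails at once if the slim cell was dropped (it moved faster than 0.6 m/s, a fall of about 18 mm, while the fingers did not hold it) (linear speed of slim_cell above 0.6 m/s and contact force between slim_cell and the fingers below 0.05 N).
It fails at once if the stepped cell was dropped (it moved faster than 0.6 m/s, a fall of about 18 mm, while the fingers did not hold it) (linear speed of stepped_cell above 0.6 m/s and contact force between stepped_cell and the fingers below 0.05 N).
It fails at once if the cone cell was dropped (it moved faster than 0.6 m/s, a fall of about 18 mm, while the fingers did not hold it) (linear speed of cone_cell above 0.6 m/s and contact force between cone_cell and the fingers below 0.05 N).
It also fails if it takes over 112 s, if anything falls off the work surface, if the arm or the gripper's body presses on something with over 40 N, if the wrist force passes 120 N, or if a joint passes its speed limit or range.

## Working session

There is one attempt and no reset: what is moved stays moved. The work goes in short steps, Python scripts to look and compute and a shell command to move; the robot and the scene stay as the last step left them, time stands still between calls to the robot, and variables do not carry over. Pictures are saved under pics/ and viewed, at most 14 in all, crops included, and the job is handed in when it is done.

```bash
mkdir -p pics; ls; cat > h.py <<'E'
import numpy as np, cv2
from station import r
def cap(n): return r.capture(n)
def toworld(c,p):
    R=cv2.Rodrigues(np.array(c['rvec'],float))[0]; return R.T@(np.array(p)-np.array(c['tvec']).ravel())
def pix2w(c,u,v,z):
    R=cv2.Rodrigues(np.array(c['rvec'],float))[0]; C=-R.T@np.array(c['tvec']).ravel()
    d=R.T@np.linalg.inv(c['mtx'])@np.array([u,v,1.]); return C+d*(z-C[2])/d[2]
def proj(c,P):
    return cv2.projectPoints(np.array(P,float).reshape(-1,3),np.array(c['rvec'],float),np.array(c['tvec'],float),np.array(c['mtx'],float),None)[0][:,0]
E
python3 - <<'E'
from h import *
s=r.observe(); print(s['time_s'],s['ee_pos'],s['eef_rot'],s['wrist_force'])
for n in ('top','scene'):
    c=cap(n); cv2.imwrite(f'pics/{n}0.png',c['img'][:,:,::-1])
    for l in 'strip_rack assembly_rack wide_cell slim_cell stepped_cell cone_cell'.split():
        for d in r.search_frame(c,l)[:2]: 
            w=toworld(c,d['centre']);print(n,l,round(d['score'],2),w.round(3),proj(c,w)[0].round(0))
E
```

```text
pics
0.0 [ 0.27005875 -0.59074184  0.22165186] [-7.65030066e-04  9.77103153e-01  2.12764637e-01 -2.27200297e-04] [0.08644954 0.58981298 0.15792958]
top strip_rack 0.82 [0.526 0.203 0.003] [152. 209.]
top assembly_rack 0.87 [ 0.541 -0.224  0.004] [392. 197.]
top wide_cell 0.69 [0.611 0.21  0.055] [142. 155.]
top slim_cell 0.83 [0.552 0.203 0.066] [144. 188.]
top stepped_cell 0.55 [0.488 0.201 0.056] [145. 227.]
top cone_cell 0.97 [0.42  0.195 0.04 ] [151. 269.]
scene strip_rack 0.66 [0.567 0.19  0.004] [379. 220.]
scene strip_rack 0.34 [0.433 0.193 0.036] [368. 163.]
scene assembly_rack 0.64 [ 0.559 -0.229  0.005] [192. 245.]
scene assembly_rack 0.33 [0.557 0.202 0.056] [387. 204.]
scene wide_cell 0.88 [0.622 0.207 0.054] [397. 230.]
scene stepped_cell 0.71 [0.494 0.197 0.046] [377. 182.]
scene cone_cell 0.71 [0.431 0.194 0.036] [369. 162.]
```

View pics/top0.png

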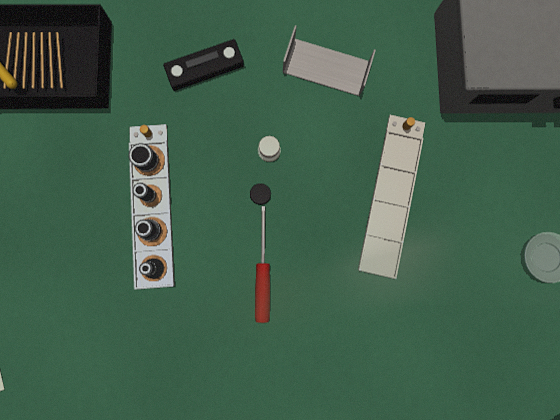

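View pics/scene0.png

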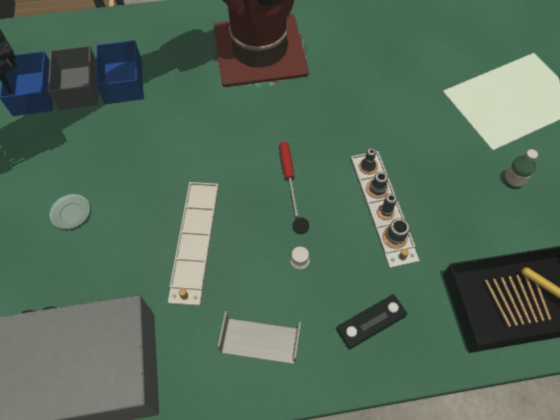

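The top image shows the strip rack at left, with its post at about (144,131). From the post down, the cells are wide (144,157), slim (146,192), stepped (150,231) and cone (152,268). The empty assembly rack is at right, with its post at about (410,124). So wide goes to bay -96, slim to -32, stepped to +32 and cone to +96. Next I'll fit the models to the silhouettes.

```bash
cat > fit.py <<'E'
from h import *
from scipy.optimize import minimize
def cyl(x,y,r0,z0,r1,z1):
    t=np.linspace(0,2*np.pi,25); 
    return np.vstack([np.c_[x+q*np.cos(t),y+q*np.sin(t),0*t+z] for q,z in((r0,z0),(r1,z1))])
def box(a,b,z): return np.array([[x,y,h] for x in(a,b) for y in(-.0335,.0335) for h in(0,z)])
RACK=[box(-.1295,.1605,.006),box(-.1295,.1295,.012),cyl(.146,0,.008,.006,.008,.036)]
CELL=dict(wide=[cyl(0,0,.021,0,.021,.044)],slim=[cyl(0,0,.013,0,.013,.06)],
 stepped=[cyl(0,0,.0185,0,.0185,.022),cyl(0,0,.015,.022,.015,.05)],
 cone=[cyl(0,0,.018,0,.018,.006),cyl(0,0,.018,.006,.011,.028),cyl(0,0,.011,.028,.011,.056)])
S=8
def render(c,parts,p,z):
    m=np.zeros((420,560),np.uint8); a=p[2] if len(p)>2 else 0
    R=np.array([[np.cos(a),-np.sin(a),0],[np.sin(a),np.cos(a),0],[0,0,1]])
    big=cv2.resize(m,None,fx=4,fy=4)
    for q in parts:
        h=cv2.convexHull(((proj(c,q@R.T+[p[0],p[1],z])+.5)*4*16-8).astype(np.int32))
        cv2.fillConvexPoly(big,h,255,shift=4)
    return cv2.resize(big,(560,420),interpolation=cv2.INTER_AREA)/255.
def fit(views,parts,p0,z):
    def cost(p): return sum(np.abs(render(c,parts,p,z)-m).sum()/m.sum() for c,m in views)
    st=np.vstack([p0]+[np.array(p0)+d for d in np.diag([.012,.012,.08][:len(p0)])])
    o=minimize(cost,p0,method='Nelder-Mead',options=dict(initial_simplex=st,xatol=2e-4,fatol=1e-4))
    return o.x,o.fun
def hull(m):
    pts=np.argwhere(m)[:,::-1].astype(np.int32); o=np.zeros(m.shape,np.uint8); cv2.fillConvexPoly(o,cv2.convexHull(pts),1); return o
E
python3 - <<'E'
from fit import *
cs={n:cap(n) for n in('top','scene')}
P0=dict(strip_rack=[.52,.2,0.],assembly_rack=[.52,-.225,-.15],wide=[.605,.207],slim=[.55,.2],stepped=[.487,.198],cone=[.42,.193])
for l,p0 in P0.items():
    vs=[]
    for n in cs:
        d=r.silhouettes(cs[n],l if 'rack' in l else l+'_cell')
        if d and d[0]['score']>.4:
            m=np.array(d[0]['region']).astype(np.uint8)
            vs.append((n,cs[n],m))
            ys,xs=np.nonzero(m); print(l,n,round(d[0]['score'],2),m.sum(),xs.mean().round(),ys.mean().round())
    for grp in ([v] for v in vs) if len(vs)<2 else [[vs[0]],[vs[1]],vs]:
        print('   ',[g[0] for g in grp],fit([(c,m) for _,c,m in grp],RACK if 'rack' in l else CELL[l],p0,0 if 'rack' in l else .009))
E
```

```text
strip_rack top 0.72 3901 152.0 206.0
strip_rack scene 0.78 1748 384.0 215.0
    ['top'] (array([0.51922486, 0.20448649, 0.0619167 ]), np.float64(0.7095526034048585))
    ['scene'] (array([0.51855991, 0.20477184, 0.06949455]), np.float64(1.06518373939965))
    ['top', 'scene'] (array([0.51898739, 0.20462132, 0.06457216]), np.float64(1.779252349626422))
assembly_rack top 0.81 6110 392.0 196.0
assembly_rack scene 0.78 3864 193.0 244.0
    ['top'] (array([ 0.53247671, -0.22121675, -0.23935605]), np.float64(0.026671801290074133))
    ['scene'] (array([ 0.53226626, -0.2217998 , -0.23555983]), np.float64(0.021716802663094222))
    ['top', 'scene'] (array([ 0.53242997, -0.22152867, -0.23803919]), np.float64(0.05151290801668992))
wide top 0.79 648 143.0 157.0
wide scene 0.72 430 397.0 231.0
    ['top'] (array([0.61336048, 0.21351512]), np.float64(0.049836601307189546))
    ['scene'] (array([0.61277295, 0.21322964]), np.float64(0.08665754673962608))
    ['top', 'scene'] (array([0.61315278, 0.2135009 ]), np.float64(0.13802623949378776))
slim top 0.85 355 144.0 191.0
slim scene 0.79 263 388.0 20
[... 175 characters left out ...]
 'scene'] (array([0.55027738, 0.20863207]), np.float64(0.14250769959352028))
stepped top 0.8 445 148.0 229.0
stepped scene 0.63 338 379.0 183.0
    ['top'] (array([0.48826105, 0.20389148]), np.float64(0.09272526988323418))
    ['scene'] (array([0.48672379, 0.20489189]), np.float64(0.05020303979579998))
    ['top', 'scene'] (array([0.4878791 , 0.20405956]), np.float64(0.16432989045628224))
cone top 0.57 363 152.0 268.0
cone scene 0.54 259 369.0 161.0
    ['top'] (array([0.42301952, 0.19774675]), np.float64(0.13743855668989358))
    ['scene'] (array([0.42207783, 0.19788204]), np.float64(0.1011280187750776))
    ['top', 'scene'] (array([0.42271957, 0.19748828]), np.float64(0.24417394684774366))
```

The fits agree with the scene: strip yaw is about 3.8° and assembly yaw about -13.6°. The cells sit in line at the 64 mm pitch. I'll turn the tool to the strip rack and travel across.

```bash
cat > go.py <<'E'
import sys
from h import *
from scipy.spatial.transform import Rotation as Ro
A=np.array([.5324,-.2215]); a=-.238; dx=np.array([np.cos(a),np.sin(a)])
T=dict(wide=(.6132,.2135,3.8),slim=(.5503,.2086,3.8),stepped=(.4879,.2041,3.8),cone=(.4227,.1975,3.8))
for n,x in(('wide',-.096),('slim',-.032),('stepped',.032),('cone',.096)): T[n+'_to']=(*(A+x*dx),-13.64)
def go(n):
    s=r.observe(); q=np.array(s['eef_rot']); R=Ro.from_quat(q[[1,2,3,0]]).as_matrix()
    t=T[n]; yaw=np.degrees(np.arctan2(R[1,0],R[0,0])); p=np.array(s['ee_pos'])
    d=R.T@(np.array([t[0],t[1],p[2]])-p); turn=-(t[2]-yaw)
    c,sn=np.cos(np.radians(turn)),np.sin(np.radians(turn))
    print('t %.1f'%s['time_s'],'pos',p.round(4),'tilt',np.degrees(np.arccos(-R[2,2])).round(2),'turn z deg %.1f'%turn,'shift cm now',(100*d).round(2),'after turn',np.round([100*(c*d[0]+sn*d[1]),100*(-sn*d[0]+c*d[1])],2),'w %.3f F'%s['gripper_width'],np.round(s['gripper_force'],1),np.round(s['wrist_force'],1))
if __name__=='__main__': go(sys.argv[1])
E
python3 -m jog '{"increments":[[[0,0,0,0,0,7],[0,0,0,0,0,7],[0,0,0,0,0,6.8],[3,0,0,0,0,0],[3,0,0,0,0,0]]]}' 8.7 25
python3 -m jog '{"increments":[[[4,0,0,0,0,0],[4,0,0,0,0,0],[4,0,0,0,0,0],[4,0,0,0,0,0],[2,0,0,0,0,0]]]}'
python3 go.py cone
```

```text
time_s: 1.82
ee_pos: [0.3286, -0.5882, 0.2231]
eef_rot: [0.001, 1.0, 0.03, -0.0]
wrist_force: [1.1, -0.7, -0.4]
gripper_width: 0.999
gripper_force: 0.0
time_s: 2.23
ee_pos: [0.5155, -0.5723, 0.2215]
eef_rot: [-0.001, 0.999, 0.035, 0.001]
wrist_force: [1.1, 1.4, 0.3]
gripper_width: 1.002
gripper_force: 0.0
t 2.2 pos [ 0.5155 -0.5723  0.2215] tilt 0.17 turn z deg 0.2 shift cm now [ -3.83 -77.45   0.16] after turn [ -4.16 -77.43] w 1.002 F 0.0 [1.1 1.4 0.3]
```

```bash

python3 -m jog '{"increments":[[[0,-2,0,0,0,0],[0,-4,0,0,0,0],[0,-4,0,0,0,0],[0,-4,0,0,0,0],[0,-4,0,0,0,0]]]}' >/dev/null
python3 -m jog '{"increments":[[[0,-4,0,0,0,0],[0,-4,0,0,0,0],[0,-4,0,0,0,0],[0,-4,0,0,0,0],[0,-4,0,0,0,0]]]}' >/dev/null
python3 -m jog '{"increments":[[[0,-4,0,0,0,0],[0,-4,0,0,0,0],[0,-4,0,0,0,0],[0,-4,0,0,0,0],[0,-4,0,0,0,0]]]}' >/dev/null
python3 -m jog '{"increments":[[[-1,-4,0,0,0,0],[-1,-4,0,0,0,0],[-1,-4,0,0,0,0],[-1,-3,0,0,0,0],[0,0,0,0,0,0]]]}' 
python3 go.py cone
python3 - <<'E'
from fit import *
c=cap('wrist'); cv2.imwrite('pics/w1.png',c['img'][:,:,::-1])
for l,p0 in dict(cone=[.4227,.1975],stepped=[.4879,.2041]).items():
    d=r.silhouettes(c,l+'_cell')
    if d: m=np.array(d[0]['region']).astype(np.uint8); print(l,d[0]['score'],m.sum(),fit([(c,m)],CELL[l],p0,.009))
E
```

```text
time_s: 3.9
ee_pos: [0.4193, 0.1569, 0.2232]
eef_rot: [-0.001, 0.999, 0.037, 0.0]
wrist_force: [-0.2, 0.4, 0.5]
gripper_width: 1.002
gripper_force: 0.0
t 3.9 pos [0.4193 0.1569 0.2232] tilt 0.1 turn z deg 0.5 shift cm now [ 0.64 -4.02  0.01] after turn [ 0.61 -4.03] w 1.002 F 0.0 [-0.2  0.4  0.5]
cone 0.8 857 (array([0.42278326, 0.19905955]), np.float64(0.06144553504015375))
stepped 0.9 1106 (array([0.48874202, 0.20593297]), np.float64(0.043591107329007554))
```

View pics/w1.png

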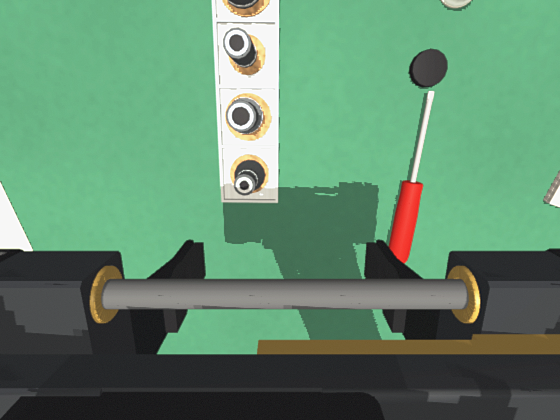

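The wrist view shows the rack below the gripper, with cone at (245,180), stepped at (243,117) and slim at (238,47). The wrist fits agree within 2 mm. I'll align over the cone and descend to TCP z of about 0.038.

```bash

python3 -m jog '{"increments":[[[0.3,-2,0,0,0,0],[0.3,-2.1,0,0,0,0],[0,0,3,0,0,0],[0,0,3,0,0,0],[0,0,2,0,0,0]]]}' >/dev/null
python3 -m jog '{"increments":[[[0,0,0,0,0,0],[0,0,0,0,0,0]]]}' >/dev/null
python3 go.py cone
```

```text
t 4.6 pos [0.4252 0.1903 0.1422] tilt 0.12 turn z deg -0.1 shift cm now [-0.2  -0.73  0.  ] after turn [-0.2  -0.73] w 1.000 F 0.0 [0.2 0.2 0.1]
```

```bash

python3 -m jog '{"increments":[[[-0.2,-0.75,0,0,0,0],[0,0,3,0,0,0],[0,0,2,0,0,0],[0,0,0,0,0,0],[0,0,0,0,0,0]]]}' >/dev/null
python3 go.py cone
```

```text
t 5.0 pos [0.4229 0.1994 0.0936] tilt 0.01 turn z deg -0.0 shift cm now [-0.03  0.19 -0.  ] after turn [-0.03  0.19] w 0.999 F 0.0 [-0.5  0.3  0.8]
```

```bash

python3 -m jog '{"increments":[[[0,0.1,2,0,0,0],[0,0,2,0,0,0],[0,0,1.5,0,0,0],[0,0,0,0,0,0],[0,0,0,0,0,0]]]}' >/dev/null
python3 go.py cone
python3 -m jog '{"increments":[[[0,0,0,0,0,0],[0,0,0,0,0,0],[0,0,0,0,0,0],[0,0,0,0,0,0],[0,0,0,0,0,0]]]}' 0 25 >/dev/null
python3 -m jog '{"increments":[[[0,0,0,0,0,0],[0,0,0,0,0,0],[0,0,0,0,0,0],[0,0,0,0,0,0],[0,0,0,0,0,0]]]}' >/dev/null
python3 go.py cone
```

```text
t 5.5 pos [0.4236 0.1985 0.0391] tilt 0.07 turn z deg -0.0 shift cm now [-0.09  0.1  -0.  ] after turn [-0.09  0.1 ] w 0.999 F 0.0 [-0.3  0.1 -0.5]
t 6.3 pos [0.4227 0.1981 0.0375] tilt 0.01 turn z deg -0.0 shift cm now [-0.    0.06 -0.  ] after turn [-0.    0.06] w 0.326 F 0.0 [ 0.3 -0.2  0.7]
```

```bash

python3 -m jog '{"increments":[[[0,0,0,0,0,0],[0,0,0,0,0,0],[0,0,0,0,0,0],[0,0,0,0,0,0],[0,0,0,0,0,0]]]}' >/dev/null
python3 go.py cone
python3 -m jog '{"increments":[[[0,0,-1,0,0,0],[0,0,-2,0,0,0],[0,0,-3,0,0,0],[0,0,-2,0,0,0],[0,0,-1,0,0,0]]]}' >/dev/null
python3 go.py cone_to
```

```text
t 6.7 pos [0.4227 0.1981 0.0375] tilt 0.01 turn z deg -0.0 shift cm now [-0.    0.06 -0.  ] after turn [-0.    0.06] w 0.247 F 25.0 [ 0.6  0.1 -0.9]
t 7.1 pos [0.4238 0.1989 0.1309] tilt 0.22 turn z deg 17.4 shift cm now [1.722e+01 4.553e+01 2.000e-02] after turn [30.06 38.29] w 0.246 F 25.0 [ 1.   0.4 -1. ]
```

The cone is gripped: opening about 22 mm, force 25 N. Carrying it over now.

```bash

python3 -m jog '{"increments":[[[0,0,0,0,0,6],[0,0,0,0,0,6],[0,0,0,0,0,5.4],[1,1.2,0,0,0,0],[1.5,1.9,0,0,0,0]]]}' >/dev/null
python3 -m jog '{"increments":[[[2,2.5,0,0,0,0],[2,2.5,0,0,0,0],[2,2.5,0,0,0,0],[2,2.5,0,0,0,0],[2,2.5,0,0,0,0]]]}' >/dev/null
python3 -m jog '{"increments":[[[2,2.5,0,0,0,0],[2,2.5,0,0,0,0],[2,2.5,0,0,0,0],[2,2.5,0,0,0,0],[2,2.5,0,0,0,0]]]}' >/dev/null
python3 -m jog '{"increments":[[[2,2.5,0,0,0,0],[2,2.5,0,0,0,0],[1.5,2,0,0,0,0],[0,0,0,0,0,0],[0,0,0,0,0,0]]]}' >/dev/null
python3 go.py cone_to
```

```text
t 8.8 pos [ 0.6116 -0.2107  0.1267] tilt 0.08 turn z deg -0.2 shift cm now [ 2.16  2.91 -0.  ] after turn [2.15 2.92] w 0.244 F 25.0 [-0.   0.8 -0.9]
```

```bash

python3 -m jog '{"increments":[[[1.1,1.5,0,0,0,0],[1,1.4,0,0,0,0],[0,0,2,0,0,0],[0,0,2,0,0,0],[0,0,0,0,0,0]]]}' >/dev/null
python3 go.py cone_to
```

```text
t 9.2 pos [ 0.6231 -0.2401  0.0833] tilt 0.39 turn z deg 0.1 shift cm now [ 0.35  0.34 -0.  ] after turn [0.35 0.33] w 0.249 F 25.0 [-1.6  0.1 -1.8]
```

```bash

python3 -m jog '{"increments":[[[0,0,0,0,0,0],[0,0,0,0,0,0],[0,0,0,0,0,0]]]}' >/dev/null
python3 go.py cone_to
python3 - <<'E'
from fit import *
vs=[]
for n in('top','scene'):
    c=cap(n)
    d=r.silhouettes(c,'cone_cell'); print(n,[x['score'] for x in d])
c=cap('wrist'); cv2.imwrite('pics/w2.png',c['img'][:,:,::-1])
d=r.silhouettes(c,'assembly_rack')
if d: 
  m=np.array(d[0]['region']).astype(np.uint8); print(d[0]['score'],m.sum())
print(proj(c,[[.6257,-.2441,.006],[.5324,-.2215,.006],[.439,-.199,.006]]))
E
```

```text
t 9.5 pos [ 0.6265 -0.2417  0.0892] tilt 0.11 turn z deg 0.1 shift cm now [-0.02  0.25 -0.  ] after turn [-0.02  0.25] w 0.244 F 25.0 [ 0.3  0.1 -1.2]
top [0.49]
scene [0.62, 0.49]
0.85 10744
[[288.05763503 213.11892018]
 [287.78902912 319.31314345]
 [287.69440814 407.22459908]]
```

View pics/w2.png

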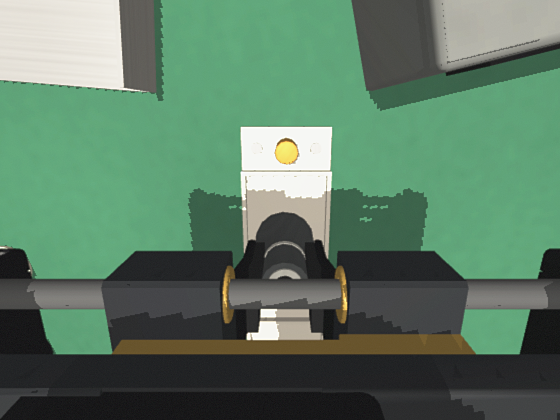

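The cell hangs upright at column 285, centred between the rack edges (241 to 331), with the post at (287,152). Lowering it.

```bash

python3 -m jog '{"increments":[[[0,0.2,2,0,0,0],[0,0,2,0,0,0],[0,0,0.5,0,0,0],[0,0,0,0,0,0],[0,0,0,0,0,0]]]}' >/dev/null
python3 go.py cone_to
python3 -m jog '{"increments":[[[0,0,0.3,0,0,0],[0,0,0.3,0,0,0],[0,0,0.2,0,0,0],[0,0,0,0,0,0],[0,0,0,0,0,0]]]}' >/dev/null
python3 go.py cone_to
```

```text
t 10.2 pos [ 0.6254 -0.244   0.043 ] tilt 0.01 turn z deg 0.0 shift cm now [ 0.03  0.   -0.  ] after turn [0.03 0.  ] w 0.250 F 25.0 [-0.1 -0.6  0.4]
t 10.6 pos [ 0.6253 -0.244   0.0347] tilt 0.01 turn z deg 0.0 shift cm now [ 0.04 -0.    0.  ] after turn [ 0.04 -0.  ] w 0.248 F 25.0 [ 0.3 -0.1  0. ]
```

```bash

python3 -m jog '{"increments":[[[0,0,0,0,0,0],[0,0,0,0,0,0],[0,0,0,0,0,0],[0,0,0,0,0,0],[0,0,0,0,0,0]]]}' 7.5 >/dev/null
python3 -m jog '{"increments":[[[0,0,0,0,0,0],[0,0,0,0,0,0],[0,0,0,0,0,0],[0,0,-2,0,0,0],[0,0,-2,0,0,0]]]}' >/dev/null
python3 -m jog '{"increments":[[[0,0,-3,0,0,0],[0,0,-3,0,0,0],[0,0,-1,0,0,0],[0,0,0,0,0,0],[0,0,0,0,0,0]]]}' >/dev/null
python3 - <<'E'
from fit import *
from go import go
go('stepped')
for n in('top','scene'):
    c=cap(n); d=r.silhouettes(c,'cone_cell')
    if d: m=np.array(d[0]['region']).astype(np.uint8); print(n,d[0]['score'],m.sum(),fit([(c,m)],CELL['cone'],[.6257,-.2441],.006))
E
```

```text
t 11.8 pos [ 0.6254 -0.2442  0.1448] tilt 0.05 turn z deg -17.4 shift cm now [-2.393e+01 -4.032e+01 -3.000e-02] after turn [-10.75 -45.64] w 0.860 F 0.0 [ 0.4  0.9 -0.7]
top 0.82 410 (array([ 0.62414161, -0.2447945 ]), np.float64(0.05346724055475849))
scene 0.54 314 (array([ 0.62457001, -0.2453542 ]), np.float64(0.05706257025103035))
```

The cone is placed within 2 mm. Stepped cell next.

```bash

python3 -m jog '{"increments":[[[0,0,0,0,0,-6],[0,0,0,0,0,-6],[0,0,0,0,0,-5.4],[-0.4,-2,0,0,0,0],[-0.8,-3.5,0,0,0,0]]]}' >/dev/null
python3 -m jog '{"increments":[[[-0.8,-3.5,0,0,0,0],[-0.8,-3.5,0,0,0,0],[-0.8,-3.5,0,0,0,0],[-0.8,-3.5,0,0,0,0],[-0.8,-3.5,0,0,0,0]]]}' >/dev/null
python3 -m jog '{"increments":[[[-0.8,-3.5,0,0,0,0],[-0.8,-3.5,0,0,0,0],[-0.8,-3.5,0,0,0,0],[-0.8,-3.5,0,0,0,0],[-0.8,-3.5,0,0,0,0]]]}' >/dev/null
python3 -m jog '{"increments":[[[-0.8,-3,0,0,0,0],[-0.5,-2,0,0,0,0],[0,0,0,0,0,0],[0,0,0,0,0,0],[0,0,0,0,0,0]]]}' >/dev/null
python3 go.py stepped
```

```text
t 13.7 pos [0.4906 0.202  0.1439] tilt 0.07 turn z deg -0.1 shift cm now [-0.25 -0.23  0.  ] after turn [-0.25 -0.23] w 0.863 F 0.0 [ 0.8 -0.5 -0.1]
```

```bash

python3 -m jog '{"increments":[[[-0.25,-0.25,2,0,0,0],[0,0,3,0,0,0],[0,0,2,0,0,0],[0,0,0,0,0,0],[0,0,0,0,0,0]]]}' >/dev/null
python3 go.py stepped
python3 -m jog '{"increments":[[[0,0,1.5,0,0,0],[0,0,1.5,0,0,0],[0,0,1,0,0,0],[0,0,0,0,0,0],[0,0,0,0,0,0]]]}' >/dev/null
python3 go.py stepped
python3 -m jog '{"increments":[[[0,0,0,0,0,0],[0,0,0,0,0,0],[0,0,0,0,0,0],[0,0,0,0,0,0],[0,0,0,0,0,0]]]}' 0 25 >/dev/null
python3 -m jog '{"increments":[[[0,0,0,0,0,0],[0,0,0,0,0,0],[0,0,0,0,0,0],[0,0,0,0,0,0],[0,0,0,0,0,0]]]}' >/dev/null
python3 go.py stepped
```

```text
t 14.1 pos [0.4876 0.2039 0.0739] tilt 0.14 turn z deg -0.1 shift cm now [ 0.03 -0.02 -0.  ] after turn [ 0.03 -0.02] w 0.859 F 0.0 [-0.6  0.1  1.3]
t 14.6 pos [0.4883 0.2052 0.0353] tilt 0.02 turn z deg -0.1 shift cm now [-0.05  0.11 -0.  ] after turn [-0.05  0.11] w 0.860 F 0.0 [-0.3  0.7  0.6]
t 15.4 pos [0.4879 0.2053 0.0346] tilt 0.0 turn z deg -0.0 shift cm now [-0.    0.12  0.  ] after turn [-0.    0.12] w 0.332 F 25.0 [ 0.5 -1.   0.6]
```

```bash

python3 -m jog '{"increments":[[[0,0,-1,0,0,0],[0,0,-2,0,0,0],[0,0,-3,0,0,0],[0,0,-2,0,0,0],[0,0,-1,0,0,0]]]}' >/dev/null
python3 -m jog '{"increments":[[[0,0,0,0,0,6],[0,0,0,0,0,6],[0,0,0,0,0,5.4],[0,0,0,0,0,0],[0,0,0,0,0,0]]]}' >/dev/null
python3 go.py stepped_to
```

```text
t 16.2 pos [0.4876 0.2053 0.1243] tilt 0.03 turn z deg 0.2 shift cm now [1.749e+01 4.047e+01 1.000e-02] after turn [17.62 40.41] w 0.338 F 25.0 [ 1.2 -0.1 -1.3]
```

```bash

python3 -m jog '{"increments":[[[0.5,1.2,0,0,0,0],[0.9,2,0,0,0,0],[1.2,2.8,0,0,0,0],[1.2,2.8,0,0,0,0],[1.2,2.8,0,0,0,0]]]}' >/dev/null
python3 -m jog '{"increments":[[[1.2,2.8,0,0,0,0],[1.2,2.8,0,0,0,0],[1.2,2.8,0,0,0,0],[1.2,2.8,0,0,0,0],[1.2,2.8,0,0,0,0]]]}' >/dev/null
python3 -m jog '{"increments":[[[1.2,2.8,0,0,0,0],[1.2,2.8,0,0,0,0],[1.2,2.8,0,0,0,0],[1.2,2.8,0,0,0,0],[1.2,2.8,0,0,0,0]]]}' >/dev/null
python3 -m jog '{"increments":[[[0.9,2,0,0,0,0],[0.5,1.2,0,0,0,0],[0,0,0,0,0,0],[0,0,0,0,0,0],[0,0,0,0,0,0]]]}' >/dev/null
python3 go.py stepped_to
```

```text
t 17.9 pos [ 0.5659 -0.252   0.1243] tilt 0.08 turn z deg 0.2 shift cm now [-0.77 -2.17  0.  ] after turn [-0.78 -2.17] w 0.340 F 25.0 [ 0.  -0.2 -1.5]
```

```bash

python3 -m jog '{"increments":[[[-0.4,-1.1,0,0,0,0],[-0.4,-1.1,0,0,0,0],[0,0,2,0,0,0],[0,0,2,0,0,0],[0,0,0,0,0,0]]]}' >/dev/null
python3 -m jog '{"increments":[[[0,0,2,0,0,0],[0,0,1,0,0,0],[0,0,0,0,0,0],[0,0,0,0,0,0],[0,0,0,0,0,0]]]}' >/dev/null
python3 go.py stepped_to
```

```text
t 18.7 pos [ 0.5638 -0.2305  0.0557] tilt 0.06 turn z deg 0.0 shift cm now [-0.06 -0.14 -0.  ] after turn [-0.06 -0.14] w 0.337 F 25.0 [ 0.2  0.2 -0.5]
```

Now at 0.0557, and the release height is about 0.032.

```bash

python3 -m jog '{"increments":[[[0,-0.1,1,0,0,0],[0,0,0.8,0,0,0],[0,0,0.3,0,0,0],[0,0,0.2,0,0,0],[0,0,0,0,0,0]]]}' >/dev/null
python3 -m jog '{"increments":[[[0,0,0,0,0,0],[0,0,0,0,0,0]]]}' >/dev/null
python3 go.py stepped_to
python3 -m jog '{"increments":[[[0,0,0,0,0,0],[0,0,0,0,0,0],[0,0,0,0,0,0],[0,0,0,0,0,0],[0,0,0,0,0,0]]]}' 7.5 >/dev/null
python3 -m jog '{"increments":[[[0,0,0,0,0,0],[0,0,0,0,0,0],[0,0,0,0,0,0],[0,0,-2,0,0,0],[0,0,-2,0,0,0]]]}' >/dev/null
python3 -m jog '{"increments":[[[0,0,-3,0,0,0],[0,0,-3,0,0,0],[0,0,-1,0,0,0],[0,0,0,0,0,0],[0,0,0,0,0,0]]]}' >/dev/null
python3 - <<'E'
from fit import *
from go import go
go('slim')
for n in('top','scene'):
    c=cap(n); d=r.silhouettes(c,'stepped_cell')
    if d: m=np.array(d[0]['region']).astype(np.uint8); print(n,d[0]['score'],m.sum(),fit([(c,m)],CELL['stepped'],[.5635,-.2291],.006))
E
```

```text
t 19.3 pos [ 0.5633 -0.2297  0.0316] tilt 0.02 turn z deg 0.0 shift cm now [ 0.   -0.06  0.  ] after turn [ 0.   -0.06] w 0.339 F 25.0 [-2.3  1.5  3.2]
t 20.6 pos [ 0.5636 -0.2298  0.1417] tilt 0.05 turn z deg -17.4 shift cm now [-1.163e+01 -4.229e+01 -2.000e-02] after turn [  1.58 -43.83] w 0.858 F 0.0 [-0.1  0.4 -0.6]
top 0.95 389 (array([ 0.56234284, -0.23010893]), np.float64(0.2404052623620142))
scene 0.66 315 (array([ 0.56216047, -0.23117895]), np.float64(0.13896047307812015))
```

```bash

python3 -m jog '{"increments":[[[0,0,0,0,0,-6],[0,0,0,0,0,-6],[0,0,0,0,0,-5.4],[0,-2,0,0,0,0],[0.1,-3.4,0,0,0,0]]]}' >/dev/null
python3 -m jog '{"increments":[[[0.1,-3.4,0,0,0,0],[0.1,-3.4,0,0,0,0],[0.1,-3.4,0,0,0,0],[0.1,-3.4,0,0,0,0],[0.1,-3.4,0,0,0,0]]]}' >/dev/null
python3 -m jog '{"increments":[[[0.1,-3.4,0,0,0,0],[0.1,-3.4,0,0,0,0],[0.1,-3.4,0,0,0,0],[0.1,-3.4,0,0,0,0],[0.1,-3.4,0,0,0,0]]]}' >/dev/null
python3 -m jog '{"increments":[[[0.1,-2.2,0,0,0,0],[0.1,-1.5,0,0,0,0],[0,0,0,0,0,0],[0,0,0,0,0,0],[0,0,0,0,0,0]]]}' >/dev/null
python3 - <<'E'
from fit import *
from go import go
go('slim')
c=cap('top'); cv2.imwrite('pics/t2.png',cv2.resize(c['img'][90:300,330:470,::-1],None,fx=2.8,fy=2.8))
E
```

```text
t 22.4 pos [0.548  0.1999 0.1408] tilt 0.08 turn z deg -0.1 shift cm now [ 0.28 -0.85 -0.  ] after turn [ 0.28 -0.85] w 0.864 F 0.0 [ 0.   0.4 -0.4]
```

View pics/t2.png

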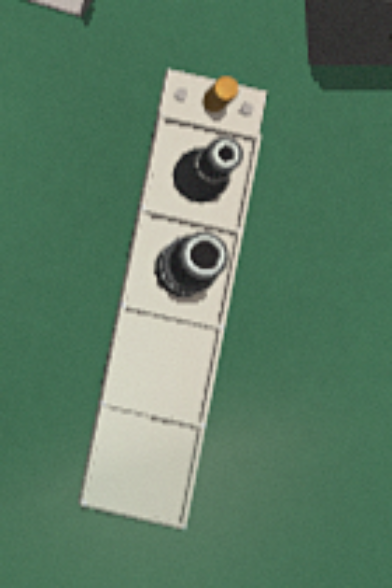

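The crop shows the cone upright by the post at (205,165) and the stepped cell upright in the second bay at (190,265). Both are centred in their bays. Slim next.

```bash

python3 -m jog '{"increments":[[[0.25,-0.85,0,0,0,0],[0,0,2.5,0,0,0],[0,0,2.5,0,0,0],[0,0,0,0,0,0],[0,0,0,0,0,0]]]}' >/dev/null
python3 go.py slim
python3 -m jog '{"increments":[[[0,0,2,0,0,0],[0,0,2,0,0,0],[0,0,1,0,0,0],[0,0,0,0,0,0],[0,0,0,0,0,0]]]}' >/dev/null
python3 go.py slim
python3 -m jog '{"increments":[[[0,0,0,0,0,0],[0,0,0,0,0,0],[0,0,0,0,0,0],[0,0,0,0,0,0],[0,0,0,0,0,0]]]}' 0 25 >/dev/null
python3 -m jog '{"increments":[[[0,0,0,0,0,0],[0,0,0,0,0,0],[0,0,0,0,0,0],[0,0,0,0,0,0],[0,0,0,0,0,0]]]}' >/dev/null
python3 go.py slim
```

```text
t 22.9 pos [0.5494 0.2092 0.0908] tilt 0.16 turn z deg -0.1 shift cm now [ 0.09  0.06 -0.  ] after turn [0.09 0.06] w 0.862 F 0.0 [-0.9  0.4  0.7]
t 23.3 pos [0.5505 0.21   0.0425] tilt 0.02 turn z deg -0.0 shift cm now [-0.03  0.14 -0.  ] after turn [-0.03  0.14] w 0.867 F 0.0 [-1.2  0.9 -0.2]
t 24.1 pos [0.55   0.2098 0.0415] tilt 0.01 turn z deg -0.0 shift cm now [ 0.02  0.12 -0.  ] after turn [0.02 0.12] w 0.293 F 25.0 [-0.3  0.3  0.1]
```

```bash

python3 -m jog '{"increments":[[[0,0,-1,0,0,0],[0,0,-2,0,0,0],[0,0,-3,0,0,0],[0,0,-2,0,0,0],[0,0,-1,0,0,0]]]}' >/dev/null
python3 -m jog '{"increments":[[[0,0,0,0,0,6],[0,0,0,0,0,6],[0,0,0,0,0,5.4],[0,0,0,0,0,0],[0,0,0,0,0,0]]]}' >/dev/null
python3 go.py slim_to
```

```text
t 25.0 pos [0.5497 0.2098 0.1313] tilt 0.04 turn z deg 0.2 shift cm now [5.150e+00 4.234e+01 1.000e-02] after turn [ 5.29 42.32] w 0.287 F 25.0 [-0.1  0.5 -1. ]
```

```bash

python3 -m jog '{"increments":[[[0.1,1.2,0,0,0,0],[0.25,2,0,0,0,0],[0.35,2.75,0,0,0,0],[0.35,2.75,0,0,0,0],[0.35,2.75,0,0,0,0]]]}' >/dev/null
python3 -m jog '{"increments":[[[0.35,2.75,0,0,0,0],[0.35,2.75,0,0,0,0],[0.35,2.75,0,0,0,0],[0.35,2.75,0,0,0,0],[0.35,2.75,0,0,0,0]]]}' >/dev/null
python3 -m jog '{"increments":[[[0.35,2.75,0,0,0,0],[0.35,2.75,0,0,0,0],[0.35,2.75,0,0,0,0],[0.35,2.75,0,0,0,0],[0.35,2.75,0,0,0,0]]]}' >/dev/null
python3 -m jog '{"increments":[[[0.25,2,0,0,0,0],[0.1,1.2,0,0,0,0],[0,0,0,0,0,0],[0,0,0,0,0,0],[0,0,0,0,0,0]]]}' >/dev/null
python3 go.py slim_to
```

```text
t 26.6 pos [ 0.5019 -0.2106  0.1315] tilt 0.05 turn z deg 0.1 shift cm now [ 0.02  0.34 -0.  ] after turn [0.02 0.34] w 0.293 F 25.0 [ 0.2  0.4 -1.1]
```

```bash

python3 -m jog '{"increments":[[[0,0.3,2,0,0,0],[0,0,2.5,0,0,0],[0,0,2,0,0,0],[0,0,0.5,0,0,0],[0,0,0,0,0,0]]]}' >/dev/null
python3 -m jog '{"increments":[[[0,0,0,0,0,0],[0,0,0,0,0,0]]]}' >/dev/null
python3 go.py slim_to
```

```text
t 27.2 pos [ 0.5021 -0.2149  0.063 ] tilt 0.12 turn z deg 0.1 shift cm now [-0.1  -0.07 -0.  ] after turn [-0.1  -0.07] w 0.295 F 25.0 [ 0.6 -0.5 -1.1]
```

```bash

python3 -m jog '{"increments":[[[-0.1,-0.1,1,0,0,0],[0,0,0.8,0,0,0],[0,0,0.3,0,0,0],[0,0,0.2,0,0,0],[0,0,0,0,0,0]]]}' >/dev/null
python3 -m jog '{"increments":[[[0,0,0.1,0,0,0],[0,0,0,0,0,0],[0,0,0,0,0,0]]]}' >/dev/null
python3 go.py slim_to
```

```text
t 27.9 pos [ 0.5007 -0.214   0.0385] tilt 0.04 turn z deg 0.0 shift cm now [ 0.06 -0.02  0.  ] after turn [ 0.06 -0.02] w 0.294 F 25.0 [-2.6  1.1  9. ]
```

The force shows it resting on the floor. Release, then the wide cell.

```bash

python3 -m jog '{"increments":[[[0,0,0,0,0,0],[0,0,0,0,0,0],[0,0,0,0,0,0],[0,0,0,0,0,0],[0,0,0,0,0,0]]]}' 8.5 >/dev/null
python3 -m jog '{"increments":[[[0,0,0,0,0,0],[0,0,0,0,0,0],[0,0,0,0,0,0],[0,0,-2,0,0,0],[0,0,-2,0,0,0]]]}' >/dev/null
python3 -m jog '{"increments":[[[0,0,-3,0,0,0],[0,0,-3,0,0,0],[0,0,-1,0,0,0],[0,0,0,0,0,-6],[0,0,0,0,0,-6]]]}' >/dev/null
python3 -m jog '{"increments":[[[0,0,0,0,0,-5.4],[0,0,0,0,0,0],[0,0,0,0,0,0]]]}' >/dev/null
python3 - <<'E'
from fit import *
from go import go
go('wide')
for n in('top','scene'):
    c=cap(n); d=r.silhouettes(c,'slim_cell')
    if d: m=np.array(d[0]['region']).astype(np.uint8); print(n,d[0]['score'],m.sum(),fit([(c,m)],CELL['slim'],[.5013,-.214],.006))
E
```

```text
t 29.4 pos [ 0.5001 -0.2139  0.1473] tilt 0.02 turn z deg -0.2 shift cm now [ 13.96 -41.94   0.  ] after turn [ 14.12 -41.89] w 0.975 F 0.0 [ 0.4  0.1 -0.1]
top 0.45 698 (array([ 0.43292386, -0.00619795]), np.float64(1.2950502837238047))
scene 0.72 248 (array([ 0.50120767, -0.21494811]), np.float64(0.10218216318785578))
```

```bash

python3 -m jog '{"increments":[[[0.6,-2,0,0,0,0],[1.1,-3.3,0,0,0,0],[1.1,-3.3,0,0,0,0],[1.1,-3.3,0,0,0,0],[1.1,-3.3,0,0,0,0]]]}' >/dev/null
python3 -m jog '{"increments":[[[1.1,-3.3,0,0,0,0],[1.1,-3.3,0,0,0,0],[1.1,-3.3,0,0,0,0],[1.1,-3.3,0,0,0,0],[1.1,-3.3,0,0,0,0]]]}' >/dev/null
python3 -m jog '{"increments":[[[1.1,-3.3,0,0,0,0],[1.1,-3.3,0,0,0,0],[1,-2.5,0,0,0,0],[0.6,-1.2,0,0,0,0],[0,0,0,0,0,0]]]}' >/dev/null
python3 -m jog '{"increments":[[[0,0,0,0,0,0],[0,0,0,0,0,0]]]}' >/dev/null
python3 go.py wide
```

```text
t 31.0 pos [0.6155 0.2127 0.1473] tilt 0.07 turn z deg -0.2 shift cm now [-0.23 -0.1  -0.  ] after turn [-0.23 -0.1 ] w 0.978 F 0.0 [ 0.4 -0.2 -0.5]
```

```bash

python3 -m jog '{"increments":[[[-0.2,-0.1,2,0,0,0],[0,0,2.5,0,0,0],[0,0,2.5,0,0,0],[0,0,0,0,0,0],[0,0,0,0,0,0]]]}' >/dev/null
python3 go.py wide
python3 -m jog '{"increments":[[[0,0,2,0,0,0],[0,0,2,0,0,0],[0,0,1.3,0,0,0],[0,0,0,0,0,0],[0,0,0,0,0,0]]]}' >/dev/null
python3 go.py wide
python3 -m jog '{"increments":[[[0,0,0,0,0,0],[0,0,0,0,0,0],[0,0,0,0,0,0],[0,0,0,0,0,0],[0,0,0,0,0,0]]]}' 0 30 >/dev/null
python3 -m jog '{"increments":[[[0,0,0,0,0,0],[0,0,0,0,0,0],[0,0,0,0,0,0],[0,0,0,0,0,0],[0,0,0,0,0,0]]]}' >/dev/null
python3 go.py wide
```

```text
t 31.4 pos [0.6127 0.2133 0.0769] tilt 0.16 turn z deg -0.2 shift cm now [ 0.05 -0.02 -0.  ] after turn [ 0.05 -0.02] w 0.975 F 0.0 [0.4 0.3 0.3]
t 31.8 pos [0.6137 0.2152 0.0254] tilt 0.01 turn z deg -0.1 shift cm now [-0.06  0.16 -0.  ] after turn [-0.06  0.16] w 0.973 F 0.0 [ 0.4 -0.1 -0.5]
t 32.7 pos [0.6133 0.2155 0.0246] tilt 0.01 turn z deg -0.0 shift cm now [-0.02  0.19  0.  ] after turn [-0.02  0.19] w 0.464 F 30.0 [-0.  -0.4  1. ]
```

Gripped at about 41 mm. The release height is about 0.0218.

```bash

python3 -m jog '{"increments":[[[0,0,-1,0,0,0],[0,0,-2,0,0,0],[0,0,-3,0,0,0],[0,0,-3,0,0,0],[0,0,-1,0,0,0]]]}' >/dev/null
python3 -m jog '{"increments":[[[0,0,0,0,0,6],[0,0,0,0,0,6],[0,0,0,0,0,5.4],[0,0,0,0,0,0],[0,0,0,0,0,0]]]}' >/dev/null
python3 go.py wide_to
```

```text
t 33.5 pos [0.613  0.2155 0.1244] tilt 0.03 turn z deg 0.2 shift cm now [-7.280e+00  4.435e+01  2.000e-02] after turn [-7.13 44.37] w 0.458 F 30.0 [-0.8 -0.  -2.2]
```

```bash

python3 -m jog '{"increments":[[[-0.2,1.2,0,0,0,0],[-0.3,2,0,0,0,0],[-0.47,2.9,0,0,0,0],[-0.47,2.9,0,0,0,0],[-0.47,2.9,0,0,0,0]]]}' >/dev/null
python3 -m jog '{"increments":[[[-0.47,2.9,0,0,0,0],[-0.47,2.9,0,0,0,0],[-0.47,2.9,0,0,0,0],[-0.47,2.9,0,0,0,0],[-0.47,2.9,0,0,0,0]]]}' >/dev/null
python3 -m jog '{"increments":[[[-0.47,2.9,0,0,0,0],[-0.47,2.9,0,0,0,0],[-0.47,2.9,0,0,0,0],[-0.47,2.9,0,0,0,0],[-0.47,2.9,0,0,0,0]]]}' >/dev/null
python3 -m jog '{"increments":[[[-0.3,2,0,0,0,0],[-0.2,1.2,0,0,0,0],[0,0,0,0,0,0],[0,0,0,0,0,0],[0,0,0,0,0,0]]]}' >/dev/null
python3 go.py wide_to
```

```text
t 35.2 pos [ 0.4403 -0.1956  0.1246] tilt 0.02 turn z deg 0.1 shift cm now [-0.04  0.35 -0.  ] after turn [-0.04  0.35] w 0.463 F 30.0 [-0.1 -0.7 -1.4]
```

```bash

python3 -m jog '{"increments":[[[0,0.3,2,0,0,0],[0,0,2.5,0,0,0],[0,0,2.5,0,0,0],[0,0,1,0,0,0],[0,0,0,0,0,0]]]}' >/dev/null
python3 -m jog '{"increments":[[[0,0,0,0,0,0],[0,0,0,0,0,0]]]}' >/dev/null
python3 go.py wide_to
```

```text
t 35.8 pos [ 0.4407 -0.1992  0.0459] tilt 0.1 turn z deg 0.1 shift cm now [-0.16  0.   -0.  ] after turn [-0.16  0.  ] w 0.466 F 30.0 [ 0.4 -0.4 -1.7]
```

```bash

python3 -m jog '{"increments":[[[-0.15,0,1,0,0,0],[0,0,0.8,0,0,0],[0,0,0.3,0,0,0],[0,0,0.2,0,0,0],[0,0,0,0,0,0]]]}' >/dev/null
python3 -m jog '{"increments":[[[0,0,0.1,0,0,0],[0,0,0,0,0,0],[0,0,0,0,0,0]]]}' >/dev/null
python3 go.py wide_to
python3 -m jog '{"increments":[[[0,0,0,0,0,0],[0,0,0,0,0,0],[0,0,0,0,0,0],[0,0,0,0,0,0],[0,0,0,0,0,0]]]}' 8.5 >/dev/null
python3 -m jog '{"increments":[[[0,0,0,0,0,0],[0,0,0,0,0,0],[0,0,0,0,0,0],[0,0,-2,0,0,0],[0,0,-2,0,0,0]]]}' >/dev/null
python3 -m jog '{"increments":[[[0,0,-3,0,0,0],[0,0,-3,0,0,0],[0,0,-2,0,0,0],[0,-3,0,0,0,0],[0,-4,0,0,0,0]]]}' >/dev/null
python3 -m jog '{"increments":[[[0,-4,0,0,0,0],[0,-4,0,0,0,0],[0,-4,0,0,0,0],[0,-4,0,0,0,0],[0,-3,0,0,0,0]]]}' >/dev/null
python3 -m jog '{"increments":[[[0,0,0,0,0,0],[0,0,0,0,0,0]]]}' >/dev/null
python3 - <<'E'
from fit import *
from go import go,T
go('wide')
for n in('top','scene'):
    c=cap(n)
    for l in CELL:
        for d in r.silhouettes(c,l+'_cell')[:1]:
            m=np.array(d['region']).astype(np.uint8); p,f=fit([(c,m)],CELL[l],list(T[l+'_to'][:2]),.006); print(n,l,round(d['score'],2),(1000*(p-T[l+'_to'][:2])).round(1),round(f,2))
    cv2.imwrite(f'pics/{n}9.png',cv2.resize(c['img'][90:300,330:470,::-1] if n=='top' else c['img'][160:320,120:260,::-1],None,fx=2.8,fy=2.8))
E
```

```text
t 36.4 pos [ 0.4381 -0.1989  0.0214] tilt 0.01 turn z deg -0.0 shift cm now [ 0.1  -0.03 -0.  ] after turn [ 0.1  -0.03] w 0.464 F 30.0 [-5.2  2.  12.4]
t 38.2 pos [0.4994 0.0557 0.1404] tilt 0.03 turn z deg -17.2 shift cm now [  7.41 -17.99   0.  ] after turn [ 12.4  -14.99] w 0.977 F 0.0 [ 0.6 -1.4  0.7]
top wide 0.72 [-1.  -0.3] 0.05
top slim 0.82 [-1.7 -0.5] 0.11
top stepped 0.74 [-0.5 -0.9] 0.05
top cone 0.67 [-0.1 -1.4] 0.19
scene wide 0.81 [-2.7 -0.6] 0.12
scene slim 0.71 [ 2.8 -1.1] 0.52
scene stepped 0.85 [ 0.3 -2.5] 0.06
scene cone 0.73 [-794.6  653.9] 1.0
```

View pics/top9.png

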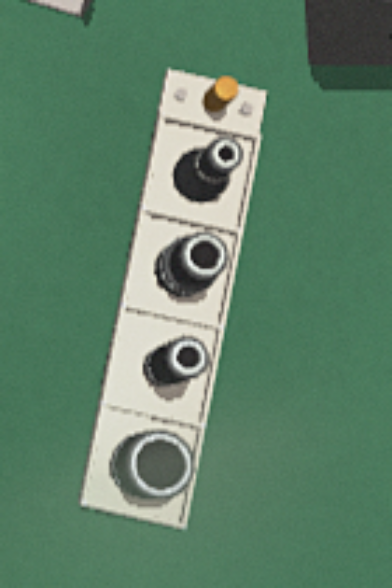

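View pics/scene9.png

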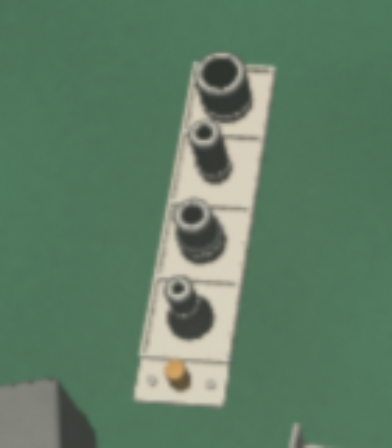

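Both crops show all four cells upright and centred in their bays. From the post in the top crop they are cone (205,165), stepped (190,265), slim (175,362) and wide (150,467), which is the required reverse order.

```bash
python3 -c "
from station import r
print(r.sign_off())"
```

```text
the job is handed in; nothing more can be done
None
```

All four lens cells stand upright in the assembly rack in reverse order (cone, stepped, slim, wide from its post), within about 3 mm of their bay centres by camera, and the job was handed in at about 38 s; the hand-in returned no verdict.

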